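# Leak-test coupler onto the cooler's tilted nipple

## Task

Leak-test the liquid cooler: pull the blue-headed test coupler straight up off its parking stem, against the stem's sprung detent, and push it squarely onto the cooler's tilted brass nipple until it snaps over and its mouth presses the red sprung collar down by more than half of its travel. Finish while still holding the coupler in the gripper, pressed down square against that spring; do not let go. Leave the yellow-headed coupler parked and do not disturb the other things on the bench.

Things in the scene. Friction and masses are not known exactly. Their poses are not given: they have to be found in the camera images.
- coupler: Blue-headed test coupler, 0.13-0.21 kg, 76 mm long, parked upright mouth down. Origin: centre of its open mouth (lower end); z runs from mouth to head. Lower 36 mm: round silver sleeve, 31 mm outside. Bore: a lip of 21.4 mm bore from the mouth to 8 mm deep, then 26.4 mm bore to 36 mm deep, closed above. Its turn about its own axis does not matter on the nipple.
- coupler_head (a point): Middle of the coupler's square blue grip head, on its axis 56 mm from the mouth. The head is 32 x 32 mm, 40 mm tall (36 to 76 mm from the mouth), flats facing the coupler's own +-x and +-y, a small white dial in its top. Axes as the coupler's.
- dock_blue: Fixed grey base, 70 x 70 x 20 mm, of the blue coupler. Origin: centre of underside, z up. On it a steel stem, 18 mm diameter, 30 mm tall, inside the coupler, whose mouth rests on the base. Two sprung balls in the stem (12.5 mm up, +-y sides, 3.3 mm proud) hold the coupler's lip: it pulls off straight up at 5 to 10 N and is free when raised 30 mm.
- nipple: Fixed brass stem on the cooler, 18 mm diameter, 40 mm long, the last 9 mm tapering to 9 mm. Origin: centre of its foot, 64 mm above the bench. Its z runs along the stem to the free end and leans 0.45 rad (26 degrees) from vertical towards its own -x side, which faces the robot, turned up to 0.5 rad either way.
- nipple_snap (a point): Point on the nipple's axis, 26 mm from its foot, between two sprung balls on the stem's +-y sides, each 3.3 mm proud. The coupler's lip is pushed over them (4 to 8 N, then the resistance drops) and has snapped past when the coupler's mouth is 14 mm from the foot. Axes as the nipple's.
- collar (a joint): Red sprung collar round the nipple, 34 mm diameter, pushed down the stem by the coupler's mouth. Value in m: 0 at rest (top 18 mm from the nipple's foot), 0.012 at its lower stop (top 6 mm from the foot). Spring about 4 N at the start plus 0.6 N per mm (9 N at 8 mm). If the coupler is let go, the spring pushes it back to 0 to 4 mm.
- cooler: The cooler on its fixed stand: steel foot 110 x 110 x 8 mm, copper plate, round black pump head 72 mm in diameter, 44 mm high, from which the nipple's boss rises. Origin: centre of the underside, z up.
- coupler_yellow: Yellow-headed coupler of the same shape, parked on its own dock: to be left parked. Origin: centre of its mouth.
- dock_yellow: The fixed grey dock of the yellow-headed coupler, the same as dock_blue. Origin: centre of the underside.
- spray_a: Clear spray bottle, 52 mm across, 165 mm tall; a bystander, to be left alone. Origin: underside or middle of its length.
- spray_b: Second clear spray bottle, the same; a bystander, to be left alone. Origin: underside or middle of its length.
- screwdriver: Orange-handled screwdriver lying flat; a bystander, to be left alone. Origin: underside or middle of its length.
- brush: Blue-handled brush lying flat; a bystander, to be left alone. Origin: underside or middle of its length.
- fan: Black 80 x 80 x 25 mm case fan lying flat; a bystander, to be left alone. Origin: underside or middle of its length.
- hard_disk: Silver hard disk, 147 x 101 x 26 mm, lying flat; a bystander, to be left alone. Origin: underside or middle of its length.
- jar: Small white jar of paste with blue cap, 44 mm across, 45 mm tall; a bystander, to be left alone. Origin: underside or middle of its length.
Things that resemble listed ones, but are neither listed nor needed, are in the scene too. There is more than one size of the coupler; the job needs the smallest. What is shaped like the dock_blue but pink is not meant.

How it is judged (in metres and radians):
On the way, in this order (a step that is already met when the one before it is completed fails the run):
1. the blue-headed coupler is held in the gripper, pulled clear of its parking stem (z of coupler in the frame of dock_blue above 0.055 m and contact force between the fingers and coupler above 1 N), for 0.2 s.
2. the coupler has snapped over the nipple squarely and presses the collar down more than half of its travel (z of coupler in the frame of nipple between 0.003 and 0.0125 m and x of coupler in the frame of nipple between -0.004 and 0.004 m and y of coupler in the frame of nipple between -0.004 and 0.004 m and angle between the z axis of coupler and the z axis of nipple, either way round below 0.14 rad and value of joint collar above 0.006 m), for 0.3 s.
At the end, for the whole second after the job is handed in: The blue-headed coupler sits snapped on the nipple, its mouth 3 to 12.5 mm from the nipple's foot and within 4 mm of its axis, square to it within 0.14 rad, and presses the collar down more than 6 mm with at least 4 N, still and held by the fingers; the yellow-headed coupler is still parked (all of step 2 and contact force between the fingers and coupler above 2 N and contact force between coupler and nipple above 4 N and linear speed of coupler below 0.02 m/s and distance of coupler_yellow from where it was at the start of the episode below 0.02 m); the arm keeps its last pose, push and grip.
It fails at once if the yellow-headed coupler is pulled or knocked more than 20 mm (distance of coupler_yellow from where it was at the start of the episode above 0.02 m).
It fails at once if a bystander is shoved more than 40 mm (distance of any of spray_a, spray_b, screwdriver, brush, fan, hard_disk, jar from where it was at the start of the episode above 0.04 m).
It also fails if it takes over 42 s, if anything falls off the work surface, if the arm or the gripper's body presses on something with over 40 N, if the wrist force passes 120 N, or if a joint passes its speed limit or range.

## Robot

A 6-joint arm with a two-finger parallel gripper is mounted at the origin on the work surface. World frame = base frame: x ahead of the robot, y to its left, z up, the work surface at z = 0. Lengths are in m, angles in degrees, forces in N, time in s.
With the tool pointing down it reaches from about 0.4 to 0.825 m from the base axis. Payload 7 kg.
Tool frame: the origin (TCP) lies midway between the tips of the shut fingers; the grasp point (between the pads) lies 19 mm behind it; z points along the fingers, y is the direction in which the jaws open and shut (so a half turn about z gives the same grasp; the last joint's range is limited). The gripper opens to 88 mm and grips with 3 to 60 N. Pads are 19 mm wide; open, the fingers measure 130 mm over their backs; the gripper's body (78 mm by 193 mm) begins 47 mm behind the grasp point.
Start: joints at [90.418, 20.546, 0.682, 0, -70.136, -16.507], TCP at [0.187, 0.649, 0.192] pointing down, gripper open.
Joint ranges: [-176.03, 176.03], [-82.01, 121.73], [-58.28, 71.71], [-173.87, 95.51], [-174.79, -0.11], [-173.66, 173.66]. Speed limits (degrees/s): [136.94, 136.94, 172.46, 180, 180, 180].

## Interface

Orientations are given as [roll, pitch, yaw] about the fixed x, y, z axes, in that order (R = Rz(yaw) Ry(pitch) Rx(roll)).
In Python, from plant import ctrl, snapshot gives the robot as it stands.
- The arm moves only by the shell command python3 -m pendant 'ROWS'. ROWS is JSON, a list of rows, each a list of 7 numbers: the shift along the tool's x, y, z in m, then the turn, a rotation vector about the tool's x, y, z in rad, then the opening, from -1 (shut) to 1 (fully open), so that 0 is half open. In form: [[x, y, z, ax, ay, az, jaw], ...]. A call has 1 to 12 rows; each row is the pose to reach, as a shift and turn from the pose commanded when the call began, along the tool's axes at that moment; what a row does not reach only later rows make up. A row lasts 1/8 s, in which the tool goes at most 62.5 mm and 10.7 degrees, less where a joint would pass 70% of its speed; a pose out of reach is approached as far as the arm can. A call with a gripper value outside its range is refused whole. The fingers move at their own pace and stop on an object; the grip force is fixed at half the most. Time passes only in rows, so rows that repeat a pose let the fingers close. It gives the time, the measured TCP pose, the force and the opening at its end, in the units of the state.
- ctrl.get_obs(): the state, without advancing time (a new reading comes with each control period).
- snapshot(name): name is "scene" or "top" or "wrist"; returns a dict with "image" (480x640x3 uint8, blue, green, red), "mtx" (3x3 intrinsics, pixels), "eye" and "attitude" of the camera in the world; the wrist camera has in their place "tool_from_camera" (4x4, takes a point from camera to tool coordinates, whose origin is the TCP and whose axes are the flange's). Camera axes: x right, y up, looking along -z (the intrinsics and any distortion apply to the point x, -y, -z); pixel columns grow to the right and rows downward; lengths in m; the calibration is good to about 2 mm. A picture is of the moment at which its call begins: read the wrist's pose just before it. There is no depth.
- ctrl.close_job(): hands the job in, once; it reports no verdict.
The state is a dict: "clock": time; "joint_pos": joint angles; "qvel": joint speeds; "tau": joint torques, N m; "tool_pos": TCP position; "orientation": TCP orientation; "force": force on the tool from outside, world axes, zero at the start; "moment": the same for the moment, N m; "opening": finger opening in m.
Only numpy, scipy, OpenCV 4.12 (cv2) and the standard library are available. Lean on these libraries where they do the work, as an engineer would, in place of code of your own. Each camera call takes 0.05 s, during which the arm holds its last target.

## Working session

There is one attempt and no reset: what is moved stays moved. The work goes in short steps, Python scripts to look and compute and a shell command to move; the robot and the scene stay as the last step left them, time stands still between calls to the robot, and variables do not carry over. Pictures are saved under pics/ and viewed, and the job is handed in when it is done.

```bash
ls; mkdir -p pics
python3 - <<'E'
from plant import ctrl,snapshot
import cv2,json
o=ctrl.get_obs();print(o)
for n in["scene","top","wrist"]:
    s=snapshot(n);cv2.imwrite(f"pics/{n}0.png",s["image"]);print(n,{k:(v.tolist() if hasattr(v,'tolist') else v) for k,v in s.items() if k!="image"})
E
```

```text
pics
{'clock': 0.0, 'joint_pos': array([ 9.04196027e+01,  2.05907124e+01,  6.34661943e-01, -1.91785287e-02,
       -7.01349316e+01, -1.65069682e+01]), 'qvel': array([-0.02275761, -0.04226351,  0.02893009, -0.04494588, -0.0246196 ,
        0.06204084]), 'tau': array([-8.63951955e-04, -5.82716918e+01,  2.93047106e+01,  6.99704289e+00,
        6.87337102e-03, -1.72168834e-04]), 'tool_pos': array([0.18692919, 0.64804883, 0.19104059]), 'orientation': array([ 1.79907645e+02, -8.56719445e-03, -1.60938899e+01]), 'force': array([ 0.1754438 , -0.13129198,  0.35431548]), 'moment': array([-0.0246913 , -0.02950523,  0.02137025]), 'opening': 0.08808814128063683}
scene {'mtx': [[507.63638143580954, 0.0, 313.4515042269707], [0.0, 507.63638143580954, 238.37440053923962], [0.0, 0.0, 1.0]], 'eye': [1.0842058759930122, 0.5988415420873144, 0.9945498834295114], 'attitude': [38.3758952663718, 0.18279282138042022, 131.99737582848437]}
top {'mtx': [[591.7256706795425, 0.0, 332.991125834608], [0.0, 591.7256706795425, 232.95477600892278], [0.0, 0.0, 1.0]], 'eye': [0.3491621097856245, 0.101559172688045, 1.7171537098615006], 'attitude': [6.756374332765139, 0.06903319161279818, -88.98884148018243]}
wrist {'mtx': [[411.95150661239825, 0.0, 320.90590863855715], [0.0, 411.95150661239825, 242.21107265520394], [0.0, 0.0, 1.0]], 'tool_from_camera': [[2.2526510617675222e-05, 0.9658012048103515, 0.25928369073165614, 0.06959645049007998], [0.9999999843761606, 2.3703802252764254e-05, -0.00017517365211684526, 0.0004759830072637028], [-0.00017532893359795655, 0.2592836906267005, -0.9658011891868645, -0.19143270472069068], [0.0, 0.0, 0.0, 1.0]]}
```

View pics/scene0.png

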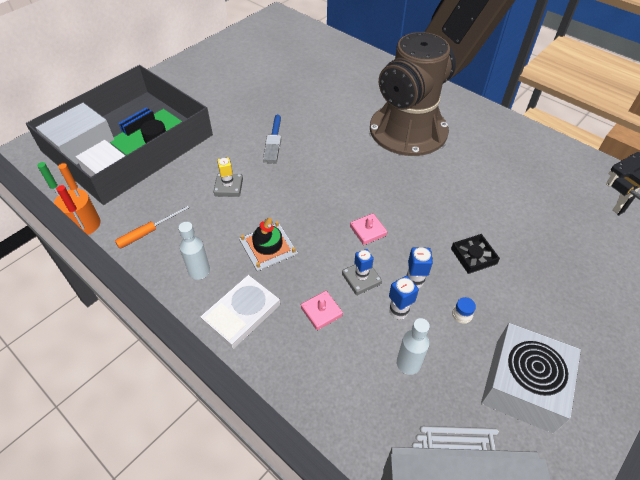

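View pics/top0.png

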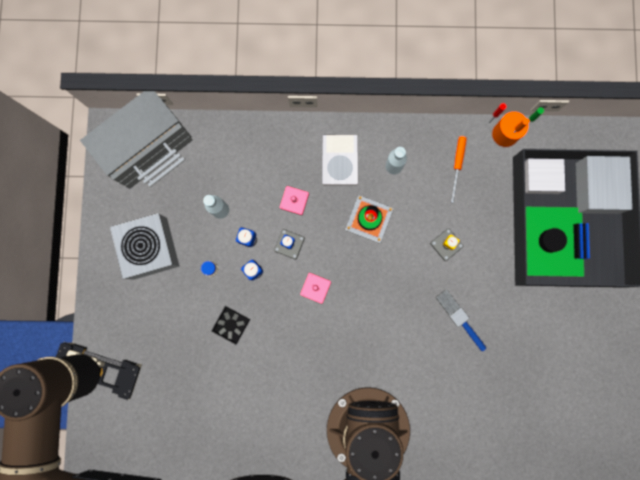

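View pics/wrist0.png

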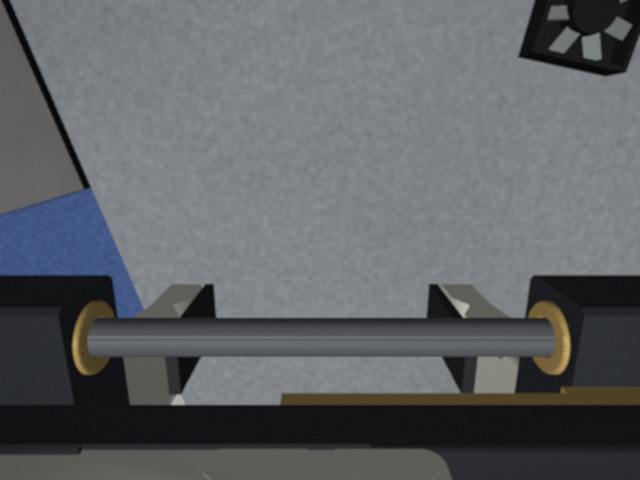

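Scene picture: what could be taken for the coupler is three blue-headed ones: (363,265) on a grey dock, (420,263) and (403,293), both larger and standing free; plus yellow (225,170). In the top view these are (288,242), (246,237), (252,270) and yellow (450,243). Pink docks (369,228) and (322,309) are decoys. I choose the small one on the grey dock and check it in crops.

```bash
cat > h.py <<'E'
import numpy as np,cv2
from scipy.spatial.transform import Rotation as R
from plant import ctrl,snapshot
def cam(n):
    if n=="wrist":
        o=ctrl.get_obs();s=snapshot(n)
        T=np.eye(4);T[:3,:3]=R.from_euler('xyz',o["orientation"],degrees=True).as_matrix();T[:3,3]=o["tool_pos"]
        C=T@np.array(s["tool_from_camera"]);return s["image"],np.array(s["mtx"]),C[:3,:3],C[:3,3]
    s=snapshot(n);return s["image"],np.array(s["mtx"]),R.from_euler('xyz',s["attitude"],degrees=True).as_matrix(),np.array(s["eye"])
def ray(c,px):
    _,K,r,e=c
    d=np.linalg.solve(K,[px[0],px[1],1.]);return r@[d[0],-d[1],-d[2]]
def atz(c,px,z):
    d=ray(c,px);return c[3]+d*(z-c[3][2])/d[2]
def tri(obs):
    A=np.zeros((3,3));b=np.zeros(3)
    for c,p in obs:
        d=ray(c,p);d/=np.linalg.norm(d);M=np.eye(3)-np.outer(d,d);A+=M;b+=M@c[3]
    x=np.linalg.solve(A,b)
    return x,[np.round(proj(c,x)-p,1) for c,p in obs]
def proj(c,X):
    _,K,r,e=c
    q=r.T@(np.asarray(X)-e);q=np.array([q[0],-q[1],-q[2]]);q=K@q;return q[:2]/q[2]
def crop(c,x,y,w,h,k,name):
    im=cv2.resize(c[0][y:y+h,x:x+w],None,fx=k,fy=k,interpolation=cv2.INTER_CUBIC);cv2.imwrite(name,im)
E
python3 - <<'E'
from h import *
s=cam("scene");t=cam("top")
crop(s,330,220,120,100,6,"pics/c1.png");crop(s,225,210,90,70,8,"pics/c2.png")
crop(t,225,215,100,75,8,"pics/c3.png");crop(t,335,185,70,65,9,"pics/c4.png")
for n,p,z in[("small",(288,242),.096),("b1",(246,237),.1),("b2",(252,270),.1),("yel",(452,242),.096),("nip",(372,213),.09),("jar",(208,268),.045),("hd",(340,160),.026),("sprayb",(397,157),.16),("spraya",(212,203),.16)]:print(n,atz(t,p,z).round(3))
E
```

```text
small [0.514 0.23  0.096]
b1 [0.525 0.346 0.1  ]
b2 [0.435 0.326 0.1  ]
yel [ 0.522 -0.221  0.096]
nip [ 0.6   -0.001  0.09 ]
jar [0.441 0.459 0.045]
hd [0.764 0.09  0.026]
sprayb [ 0.742 -0.062  0.16 ]
spraya [0.608 0.431 0.16 ]
```

View pics/c1.png

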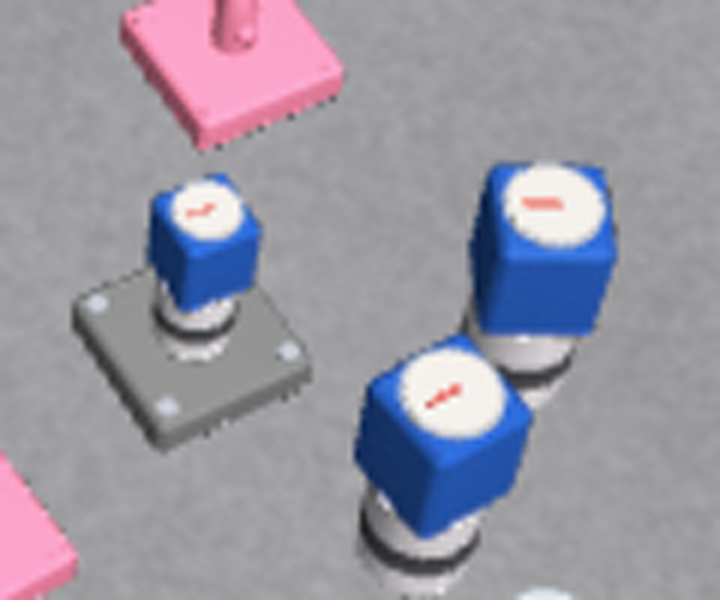

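View pics/c2.png

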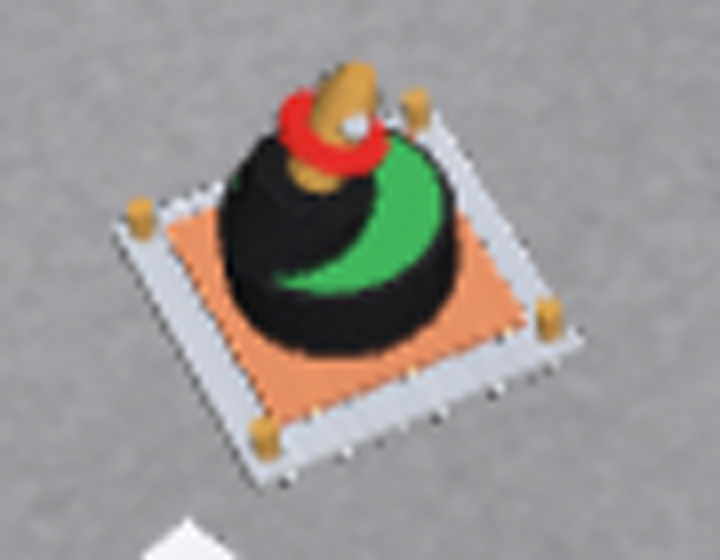

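View pics/c3.png

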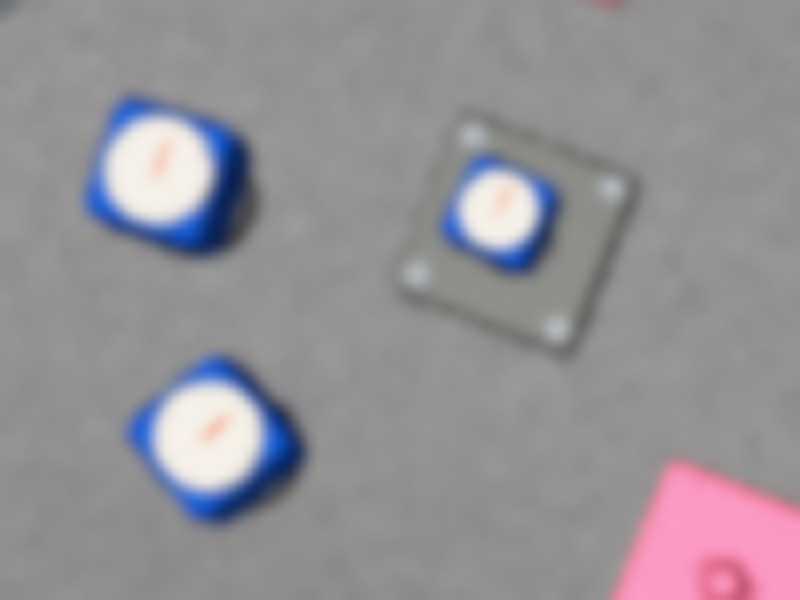

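View pics/c4.png

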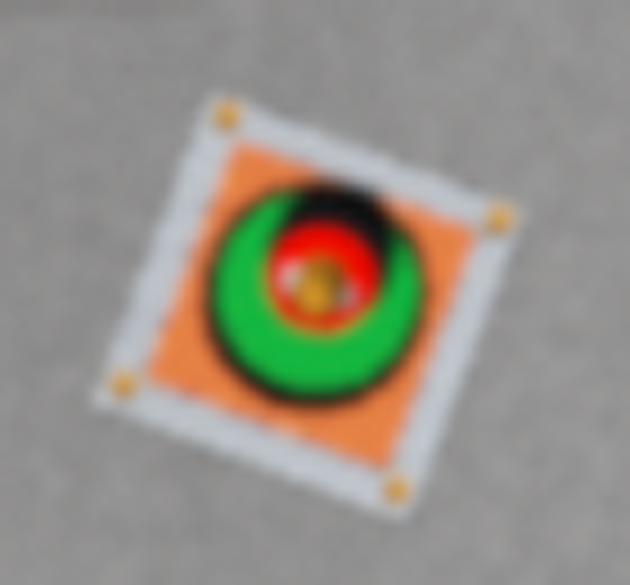

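Crop confirms it: the coupler at (363,265) is the smallest and sits on the grey dock. The nipple in the scene crop is brass with a red collar, its tip near full-frame (270,219). Next I work out the head yaw and nipple frame from the top and scene views.

Run:
```python
from h import *
s=cam("scene");t=cam("top")
def c3(x,y):return (225+x/8,215+y/8)
def c4(x,y):return (335+x/9,185+y/9)
def c1(x,y):return (330+x/6,220+y/6)
def c2(x,y):return (225+x/8,210+y/8)
a=[atz(t,c3(*p),.096) for p in[(480,152),(560,188),(525,272),(442,238)]]
for i in range(4):
    d=a[(i+1)%4]-a[i];print("head edge",np.degrees(np.arctan2(d[1],d[0])).round(1),np.linalg.norm(d).round(4))
a=[atz(t,c3(*p),.02) for p in[(467,110),(640,182),(572,355),(395,290)]]
print("dock",np.mean(a,0))
for i in range(4):
    d=a[(i+1)%4]-a[i];print("dock edge",np.degrees(np.arctan2(d[1],d[0])).round(1),np.linalg.norm(d).round(4))
print("headtop tri",tri([(t,c3(499,208)),(s,c1(207,210))]))
b=[atz(t,c4(*p),.087) for p in[(290,277),(350,297)]];d=b[1]-b[0];print("balls",b,np.degrees(np.arctan2(d[1],d[0])),np.linalg.norm(d))
a=[atz(t,c4(*p),.02) for p in[(226,115),(498,218),(396,490),(122,384)]];print("cooler",np.mean(a,0))
for i in range(4):
    d=a[(i+1)%4]-a[i];print("edge",np.degrees(np.arctan2(d[1],d[0])).round(1),np.linalg.norm(d).round(4))
print("collar tri",tri([(t,c4(325,277)),(s,c2(333,132))]));print("tip",tri([(t,c4(316,289)),(s,c2(360,70))]))
```

```text
head edge -113.3 0.0304
head edge 158.9 0.0314
head edge 68.7 0.031
head edge -22.2 0.0324
dock [0.51519532 0.23099237 0.02      ]
dock edge -111.7 0.0679
dock edge 159.9 0.067
dock edge 70.9 0.068
dock edge -20.1 0.07
headtop tri (array([0.51619715, 0.23341132, 0.09353127]), [array([-0.4,  0.2]), array([-0.6, -0.1])])
balls [array([0.59203079, 0.01251097, 0.087     ]), array([ 0.58610745, -0.00610117,  0.087     ])] -107.65373291948256 0.019531973454757545
cooler [0.59423237 0.00217235 0.02      ]
edge -110.0 0.0938
edge 160.1 0.0944
edge 69.7 0.0942
edge -20.1 0.0939
collar tri (array([0.59296981, 0.00213556, 0.07505332]), [array([-0.4,  0.4]), array([-0.7, -0.1])])
tip (array([0.58502532, 0.0069212 , 0.10002877]), [array([-0.6,  0.5]), array([-1. , -0.1])])
```

```bash
cat >> h.py <<'E'
def go(P,rpy=None,Rm=None):
    o=ctrl.get_obs();r0=R.from_euler('xyz',o["orientation"],degrees=True)
    r1=r0 if rpy is None and Rm is None else (R.from_euler('xyz',rpy,degrees=True) if Rm is None else R.from_matrix(Rm))
    print("t",o["clock"],"shift",(r0.inv().apply(np.array(P)-o["tool_pos"])).round(4),"turn",(r0.inv()*r1).as_rotvec().round(4))
E
python3 -c "
from h import *
go([.516,.232,.19],[180,0,-21])"
```

```text
t 0.35 shift [0.4315 0.309  0.0019] turn [ 0.0004 -0.0001  0.0857]
```

```bash
python3 -m pendant '[[0.04,0.03,0,0,0,0,1],[0.09,0.065,0,0,0,0,1],[0.14,0.1,0,0,0,0,1],[0.19,0.135,0,0,0,0,1],[0.24,0.172,0,0,0,0.03,1],[0.29,0.207,0,0,0,0.06,1],[0.34,0.243,0,0,0,0.086,1],[0.39,0.28,0.001,0,0,0.086,1],[0.432,0.309,0.002,0,0,0.086,1],[0.432,0.309,0.002,0,0,0.086,1],[0.432,0.309,0.002,0,0,0.086,1],[0.432,0.309,0.002,0,0,0.086,1]]'
python3 - <<'E'
from h import *
print(ctrl.get_obs());c=cam("wrist");cv2.imwrite("pics/w1.png",c[0])
E
```

```text
clock: 1.85
tool_pos: [0.516, 0.2328, 0.1901]
orientation: [-180.0, -0.0, -20.9]
force: [-0.2, 0.7, -0.1]
opening: 0.0877
{'clock': 1.85, 'joint_pos': array([ 4.40834151e+01,  1.04072012e+01, -1.34851369e+01, -5.62813290e-03,
       -6.60943734e+01,  2.49772652e+01]), 'qvel': array([ 0.33208979, -0.00943704, -0.03432869,  0.15681966,  0.08126535,
        0.04529075]), 'tau': array([-5.62573168e-01, -4.33233762e+01,  2.85338277e+01,  6.78510189e+00,
        6.08967897e-02, -7.40758987e-03]), 'tool_pos': array([0.51601762, 0.23280884, 0.19007777]), 'orientation': array([-1.79985781e+02, -9.46577904e-04, -2.09416000e+01]), 'force': array([-0.23998923,  0.70177276, -0.09463473]), 'moment': array([ 0.0818733 ,  0.03012077, -0.01271504]), 'opening': 0.08770790475519044}
```

View pics/w1.png

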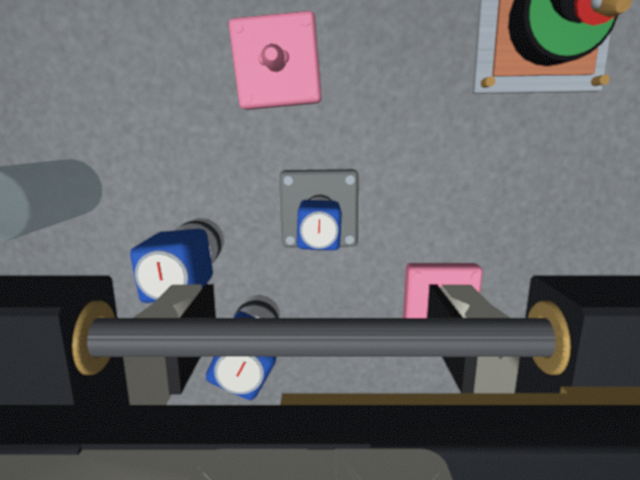

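Run:
```python
from h import *
s=cam("scene");t=cam("top");w=cam("wrist")
def c3(x,y):return (225+x/8,215+y/8)
def c1(x,y):return (330+x/6,220+y/6)
print("b1",tri([(t,c3(158,168)),(s,c1(552,206)),(w,(162,276))]))
print("b2",tri([(t,c3(207,437)),(s,c1(452,392))]))
print("small",tri([(t,c3(499,208)),(s,c1(207,210)),(w,(319,230))]))
print("small w z.096",atz(w,(319,230),.096))
crop(w,260,150,120,110,6,"pics/w1c.png")
crop(w,470,0,170,100,4,"pics/w1n.png")
```

```text
b1 (array([0.517648  , 0.33821513, 0.17042233]), [array([0.1, 1. ]), array([-14.5,   6.3]), array([-18.3,  50.6])])
b2 (array([ 0.44913743,  0.33202572, -0.00698629]), [array([ 4.4, -2.5]), array([6.3, 0.6])])
small (array([0.51667269, 0.2333544 , 0.09332777]), [array([-0.4,  0.1]), array([-0.7,  0.1]), array([0.2, 1.3])])
small w z.096 [0.51820155 0.23294514 0.096     ]
```

View pics/w1c.png

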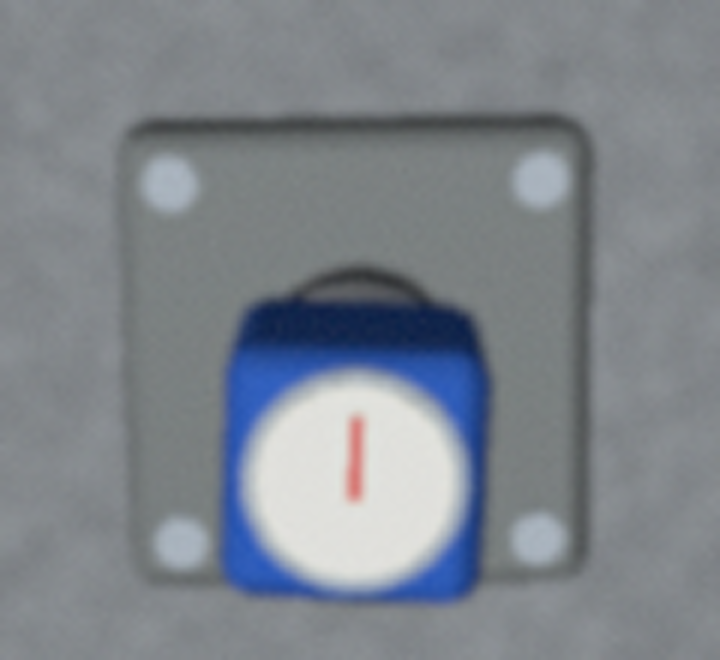

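Run:
```python
from h import *
s=cam("scene");t=cam("top");w=cam("wrist")
def c3(x,y):return (225+x/8,215+y/8)
def c1(x,y):return (330+x/6,220+y/6)
print("b1",tri([(t,c3(158,168)),(s,c1(452,392)),(w,(162,276))]))
print("b2",tri([(t,c3(207,437)),(s,c1(552,206)),(w,(238,371))]))
q=[atz(w,(260+x/6,150+y/6),.02) for x,y in[(128,118),(590,118),(585,578),(138,580)]]
print(np.mean(q,0));
for i in range(4):
    d=q[(i+1)%4]-q[i];print(np.degrees(np.arctan2(d[1],d[0])),np.linalg.norm(d))
q=[atz(w,(260+x/6,150+y/6),.096) for x,y in[(226,345),(488,350),(478,603),(226,592)]]
print(np.mean(q,0));
for i in range(4):
    d=q[(i+1)%4]-q[i];print(np.degrees(np.arctan2(d[1],d[0])),np.linalg.norm(d))
q=[atz(w,(260+x/6,150+y/6),.02) for x,y in[(170,184),(540,181),(539,539),(182,544)]]
print(np.mean(q,0));
```

```text
b1 (array([0.52751375, 0.3497083 , 0.10260459]), [array([-0.2,  0.1]), array([-0.7,  0.2]), array([-0. ,  1.4])])
b2 (array([0.43622651, 0.330021  , 0.10107228]), [array([-0.3, -0.2]), array([-0.4,  0.4]), array([1.1, 1.6])])
[0.51927642 0.23159572 0.02      ]
-110.95333974226654 0.06679647568937237
159.76639674627256 0.06905252971959999
69.31226877657525 0.06787297958485052
-21.125466236139694 0.06936203518518928
[0.51904661 0.2322535  0.096     ]
-112.06088257258149 0.03065006622076519
157.54824254410883 0.030824741030072364
66.44566860227108 0.030308551507676716
-21.7909009799854 0.030034436068455274
[0.51782489 0.23255055 0.02      ]
```

View pics/w1n.png

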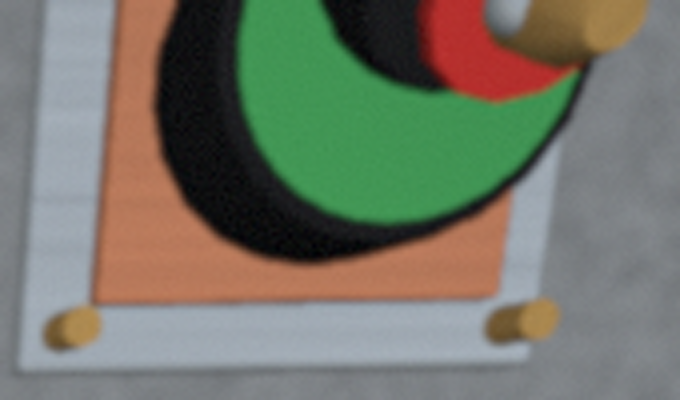

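Wrist view: dial at (319,230), dock square around (319,208), b1 and b2 tops are 0.10 m high, below the gripper body (0.12). All three sources agree on (0.518, 0.2326), yaw -21.3°. I descend and grip.

```bash
python3 -m pendant '[[0.002,-0.0005,0.03,0,0,0.005,1],[0.002,-0.0005,0.065,0,0,0.005,1],[0.002,-0.0005,0.1,0,0,0.005,1],[0.002,-0.0005,0.12,0,0,0.005,1],[0.002,-0.0005,0.132,0,0,0.005,1],[0.002,-0.0005,0.132,0,0,0.005,1],[0.002,-0.0005,0.132,0,0,0.005,-1],[0.002,-0.0005,0.132,0,0,0.005,-1],[0.002,-0.0005,0.132,0,0,0.005,-1],[0.002,-0.0005,0.132,0,0,0.005,-1],[0.002,-0.0005,0.132,0,0,0.005,-1],[0.002,-0.0005,0.132,0,0,0.005,-1]]'
python3 - <<'E'
from h import *
print(ctrl.get_obs()["moment"]);c=cam("wrist");cv2.imwrite("pics/w2.png",c[0])
E
```

```text
clock: 3.7
tool_pos: [0.5186, 0.2317, 0.058]
orientation: [-180.0, -0.0, -21.3]
force: [-0.1, -0.4, 0.7]
opening: 0.0332
[ 0.20549541 -0.11133437 -0.0570876 ]
```

View pics/w2.png

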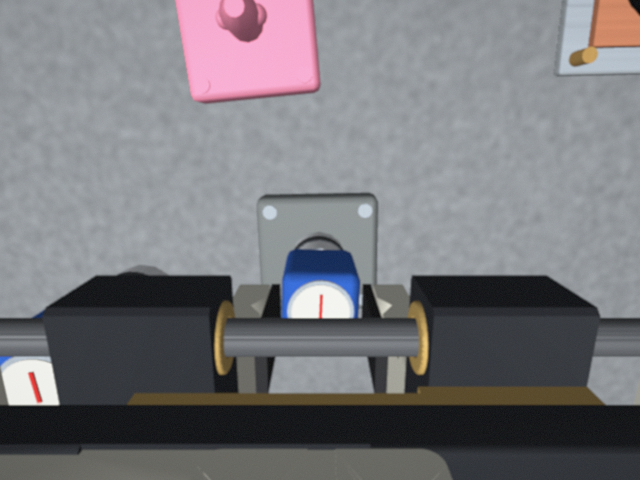

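The coupler head is between the pads (dial at (321,297)). I close a bit longer and pull straight up.

```bash
python3 -m pendant '[[0,0,0,0,0,0,-1],[0,0,0,0,0,0,-1],[0,0,-0.005,0,0,0,-1],[0,0,-0.012,0,0,0,-1],[0,0,-0.02,0,0,0,-1],[0,0,-0.03,0,0,0,-1],[0,0,-0.05,0,0,0,-1],[0,0,-0.08,0,0,0,-1],[0,0,-0.12,0,0,0,-1],[0,0,-0.13,0,0,0,-1],[0,0,-0.13,0,0,0,-1],[0,0,-0.13,0,0,0,-1]]'
python3 - <<'E'
from h import *
print(ctrl.get_obs()["moment"]);c=cam("wrist");cv2.imwrite("pics/w3.png",c[0])
E
```

```text
clock: 5.25
tool_pos: [0.5178, 0.2312, 0.1868]
orientation: [179.9, 0.1, -21.3]
force: [0.4, -0.2, -2.0]
opening: 0.0305
[-0.03856353 -0.00493879 -0.01663741]
```

View pics/w3.png

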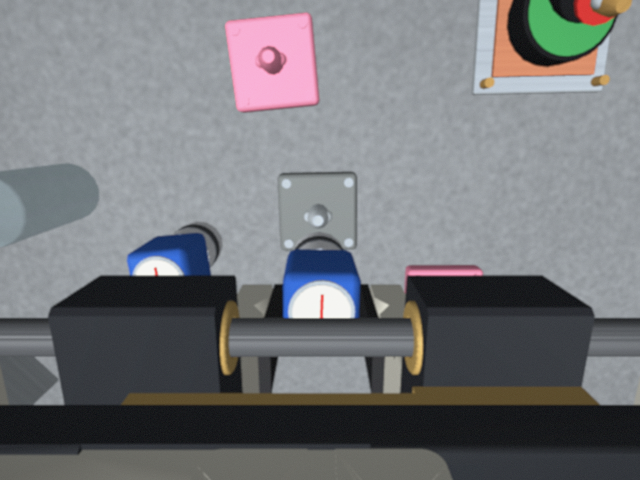

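Pulled free: the bare stem is visible at (318,216), and the dial at (322,300) shows no slip in the grip. Next I go to a tilted standoff in line with the nipple to measure it with the wrist camera.

```bash
python3 -c "
from h import *
y=np.radians(-19);n=np.array([-np.sin(.45)*np.cos(y),-np.sin(.45)*np.sin(y),np.cos(.45)])
f=np.array([.599,.0005,.064])
Rm=(R.from_euler('xyz',[180,0,-19],degrees=True)*R.from_rotvec([0,.45,0])).as_matrix()
print(Rm[:,2],n)
go(f+.162*n,Rm=Rm)"
```

```text
[ 0.41126799 -0.14161093 -0.9004471 ] [-0.41126799  0.14161093  0.9004471 ]
t 5.3 shift [ 0.089   0.1882 -0.023 ] turn [ 0.011   0.4513 -0.0393]
```

```bash
python3 -m pendant '[[0.01,0.02,-0.005,0,0,0,-1],[0.025,0.05,-0.01,0,0.05,-0.005,-1],[0.04,0.08,-0.015,0.002,0.13,-0.01,-1],[0.055,0.11,-0.02,0.004,0.22,-0.02,-1],[0.07,0.145,-0.023,0.008,0.31,-0.03,-1],[0.08,0.17,-0.023,0.01,0.39,-0.039,-1],[0.086,0.182,-0.023,0.011,0.43,-0.039,-1],[0.089,0.188,-0.023,0.011,0.451,-0.039,-1],[0.089,0.188,-0.023,0.011,0.451,-0.039,-1],[0.089,0.188,-0.023,0.011,0.451,-0.039,-1],[0.089,0.188,-0.023,0.011,0.451,-0.039,-1]]'
python3 - <<'E'
from h import *
o=ctrl.get_obs();print(o["joint_pos"],o["moment"]);c=cam("wrist");cv2.imwrite("pics/w4.png",c[0]);crop(c,240,100,160,120,5,"pics/w4c.png")
E
```

```text
clock: 6.68
tool_pos: [0.5335, 0.0244, 0.2111]
orientation: [-179.9, -25.8, -19.1]
force: [-0.5, 0.6, -2.2]
opening: 0.0313
[ 38.10631595  -8.56979309 -47.88586814  33.78305595 -41.01776304
   8.89596357] [0.54735296 1.62136575 0.01527703]
```

View pics/w4.png

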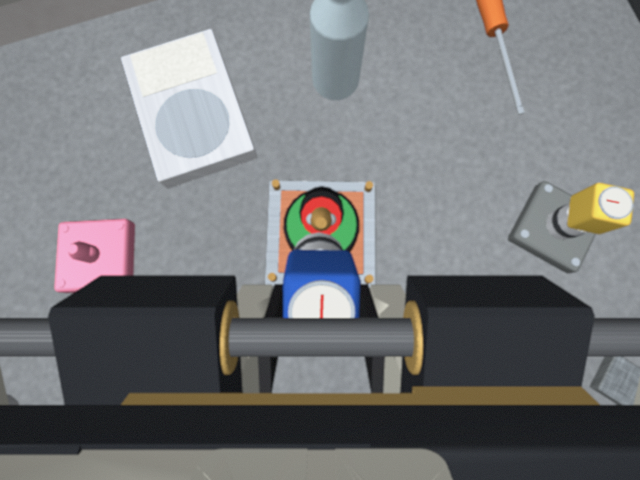

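View pics/w4c.png

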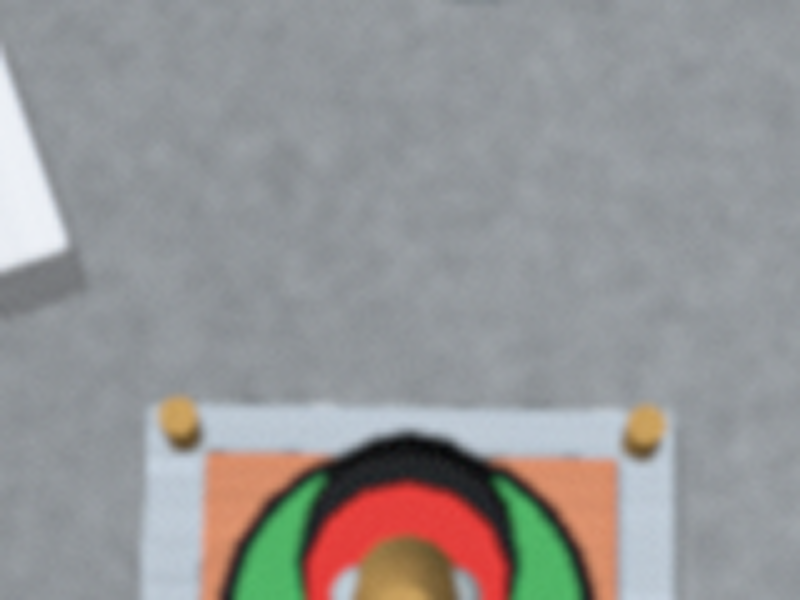

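Run:
```python
from h import *
im=cv2.imread("pics/w4.png");crop((im,),265,175,110,85,7,"pics/w4d.png")
K=cam("wrist")
o=ctrl.get_obs();Rt=R.from_euler('xyz',o["orientation"],degrees=True).as_matrix()
# predicted projection of nipple and of coupler axis
y=np.radians(-19);n=np.array([-np.sin(.45)*np.cos(y),-np.sin(.45)*np.sin(y),np.cos(.45)]);f=np.array([.599,.0005,.064])
for a in(0,.018,.026,.04):print("nip",a,proj(K,f+a*n).round(1))
for a in(0,.036,.076):print("coup",a,proj(K,o["tool_pos"]+Rt[:,2]*(.037-a)).round(1))
print(proj(K,[.594,.002,.02]))
```

```text
nip 0 [322.1 214.8]
nip 0.018 [322.2 219. ]
nip 0.026 [322.2 221. ]
nip 0.04 [322.2 224.8]
coup 0 [320.1 255.2]
coup 0.036 [320.  276.2]
coup 0.076 [319.8 310. ]
[322.3100226  231.39292523]
```

View pics/w4d.png

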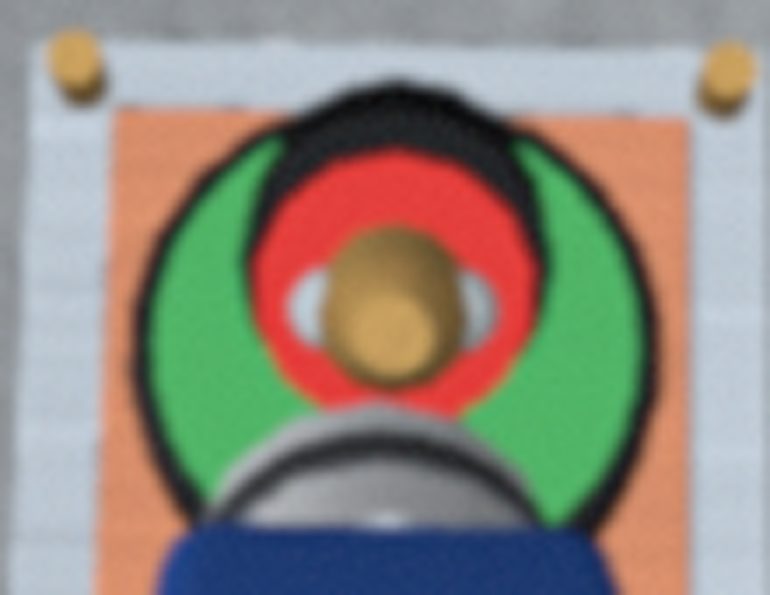

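```bash
cat > fit.py <<'E'
from h import *
from scipy.optimize import least_squares
def nip(p):
    y=p[2];lean=.45
    n=np.array([-np.sin(lean)*np.cos(y),-np.sin(lean)*np.sin(y),np.cos(lean)]);yy=np.array([-np.sin(y),np.cos(y),0]);x=np.cross(yy,n)
    return np.array([p[0],p[1],.064]),x,yy,n
def fit(obs):  # obs: list of (cam, along, y, px)
    def res(p):
        f,x,yy,n=nip(p);return np.concatenate([proj(c,f+a*n+b*yy)-np.array(q) for c,a,b,q in obs])
    s=least_squares(res,[.599,0,np.radians(-19)]);return s.x,s.fun.reshape(-1,2).round(1)
E
python3 - <<'E'
from fit import *
c=cam("wrist");o=ctrl.get_obs()
g=lambda x,y:(265+x/7,175+y/7)
obs=[(c,.04,0,g(391,337)),(c,.026,-.0105,g(481,312)),(c,.026,.0105,g(305,308)),(c,.018,.017,g(251,270)),(c,.018,-.017,g(546,270))]
p,r=fit(obs);print(p[:2],np.degrees(p[2]),r)
T=R.from_euler('xyz',o["orientation"],degrees=True).as_matrix()
for dx in(-.002,-.001,0,.001):
    P=lambda x,y,z:proj(c,o["tool_pos"]+T@[x+dx,y,z])
    print(dx,"far rim",P(.0155,0,.037).round(1),"head top far edge",P(.016,0,.037-.076).round(1),"head bottom far edge",P(.016,0,.001).round(1),"dial",P(0,0,-.039).round(1))
E
python3 - <<'E'
import cv2
im=cv2.imread("pics/w4.png")[225:330,265:375];cv2.imwrite("pics/w4e.png",cv2.resize(im,None,fx=5.5,fy=5.5,interpolation=2))
E
```

```text
[6.01577093e-01 8.16100362e-05] -19.743591005701614 [[ 0.4 -1.7]
 [ 0.6 -1.6]
 [-0.1 -1.3]
 [ 0.2  2.1]
 [-1.2  2.6]]
-0.002 far rim [320.  232.4] head top far edge [319.7 277. ] head bottom far edge [319.9 249. ] dial [319.7 314.5]
-0.001 far rim [320.  230.7] head top far edge [319.7 274.6] head bottom far edge [319.9 247. ] dial [319.7 312.3]
0 far rim [320. 229.] head top far edge [319.7 272.2] head bottom far edge [319.9 245. ] dial [319.7 310. ]
0.001 far rim [320.  227.3] head top far edge [319.7 269.8] head bottom far edge [319.9 243. ] dial [319.7 307.6]
```

View pics/w4e.png

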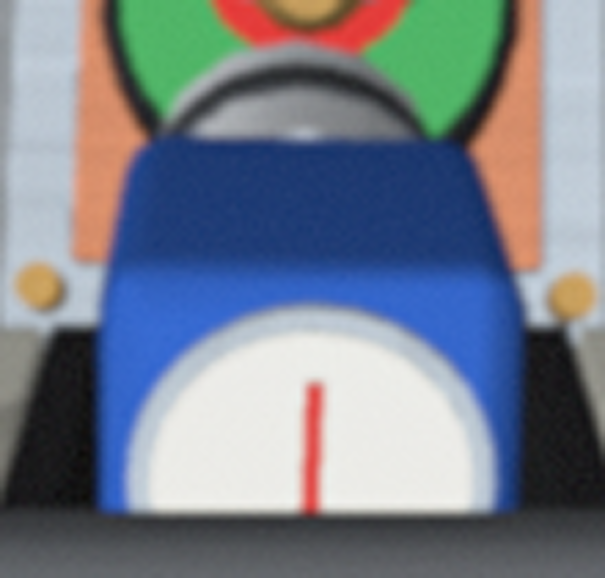

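```bash
python3 - <<'E'
import cv2,numpy as np
L=[]
for n in("w2","w3","w4"):
    im=cv2.imread(f"pics/{n}.png")[225:325,275:365];L.append(cv2.resize(im,None,fx=2.9,fy=5.5,interpolation=2))
cv2.imwrite("pics/cmp.png",np.hstack(L))
E
python3 - <<'E'
from h import *
# predicted rows in tool frame for w1 (before grasp) head at (.518,.2327): use tool poses typed
s=snapshot("wrist");K=np.array(s["mtx"]);C=np.array(s["tool_from_camera"])
def pj(Xt):
    q=np.linalg.inv(C)@np.append(Xt,1);q=K@[q[0],-q[1],-q[2]];return (q[:2]/q[2]).round(1)
# w1 pose
T=R.from_euler('xyz',[-179.986,-.001,-20.94],degrees=True).as_matrix();t=np.array([.51602,.23281,.19008])
for X0 in([.518,.2327],[.517,.2327],[.516,.2327]):
    H=R.from_euler('z',-21.5,degrees=True).as_matrix()
    f=lambda a,b,z:pj(T.T@(np.array([X0[0],X0[1],0])+H@[a,b,z]-t))
    print(X0,"top far",f(.016,0,.096),"top near",f(-.016,0,.096),"bot far",f(.016,0,.056),"rim far",f(.0155,0,.02),"dock far",f(.035,0,.02),"dock near",f(-.035,0,.02))
E
```

```text
[0.518, 0.2327] top far [319.5 207.1] top near [319.1 250.9] bot far [319.7 198.2] rim far [319.8 192.4] dock far [320. 170.] dock near [319.3 247.6]
[0.517, 0.2327] top far [320.1 208.4] top near [319.6 252.1] bot far [320.2 199.4] rim far [320.2 193.4] dock far [320.4 171.1] dock near [319.7 248.6]
[0.516, 0.2327] top far [320.6 209.7] top near [320.1 253.4] bot far [320.6 200.5] rim far [320.6 194.5] dock far [320.9 172.2] dock near [320.1 249.6]
```

View pics/cmp.png

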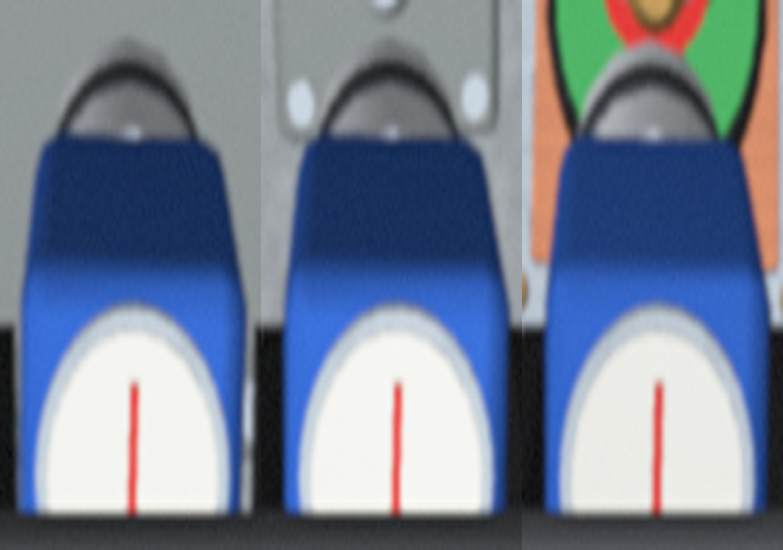

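Run:
```python
from fit import *
c=cam("wrist");s=cam("scene");t=cam("top")
g=lambda x,y:(265+x/7,175+y/7)
obs=[(c,.04,0,g(391,337)),(c,.026,-.0105,g(481,312)),(c,.026,.0105,g(305,308))]
p,r=fit(obs);print(p[:2],np.degrees(p[2]),r.tolist())
f,x,yy,n=nip(p)
print("collar near edge",(proj(c,f+.018*n-.017*x)-[265,175])*7,"far",(proj(c,f+.018*n+.017*x)-[265,175])*7,"sides",(proj(c,f+.018*n+.017*yy)-[265,175])*7,(proj(c,f+.018*n-.017*yy)-[265,175])*7)
print("foot plate corners"); 
im=cv2.imread("pics/w3.png");crop((im,),270,165,95,85,7,"pics/w3c.png")
crop(s,225,180,110,90,7,"pics/s4.png");crop(t,335,170,90,80,8,"pics/t4.png")
```

```text
[6.00319210e-01 5.22172091e-04] -20.422037046466684 [[0.0, -0.1], [0.3, 0.1], [-0.3, 0.0]]
collar near edge [390.50688684 435.11540344] far [396.78472061 154.65631182] sides [250.82136529 293.27864433] [536.47857232 300.08755889]
foot plate corners
```

View pics/w3c.png

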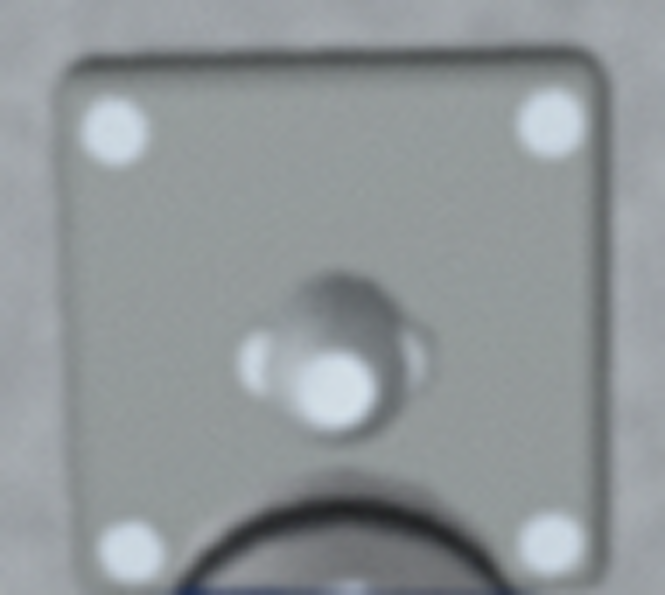

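View pics/s4.png

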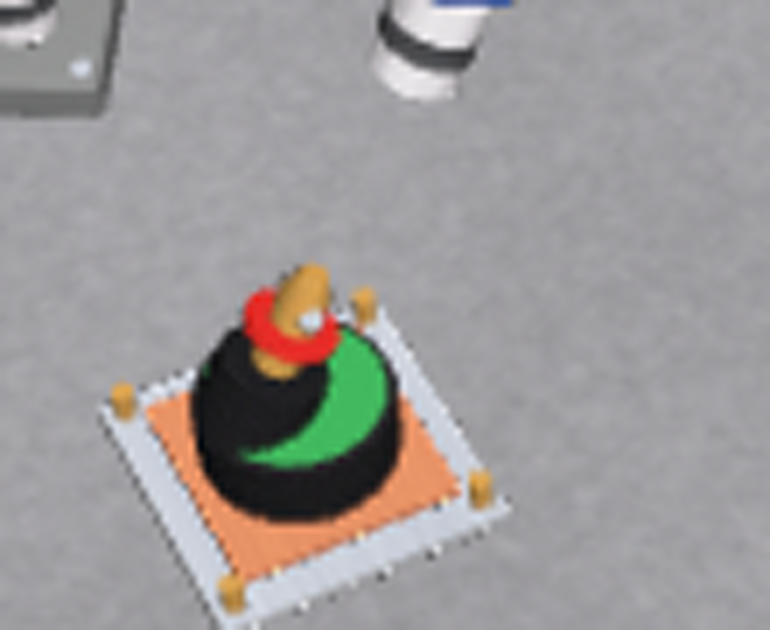

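Run:
```python
from fit import *
s=snapshot("wrist");K=np.array(s["mtx"]);C=np.array(s["tool_from_camera"])
def camat(p,rpy):
    T=np.eye(4);T[:3,:3]=R.from_euler('xyz',rpy,degrees=True).as_matrix();T[:3,3]=p;X=T@C;return (None,K,X[:3,:3],X[:3,3])
c=camat([.5178,.2312,.1868],[179.9,.1,-21.3])
S=atz(c,(318.0,220.7),.05);print("stem",S)
B=(atz(c,(270+253/7,165+365/7),.0325)+atz(c,(270+420/7,165+358/7),.0325))/2;print("balls",B)
T=R.from_euler('z',-21.3,degrees=True).as_matrix()*[1,-1,-1]
for X in(S,B):print("in tool at grasp",(T.T@(X-[.5186,.2317,.058]))*1e3)
y=np.radians(-20.4);p=[.6003,.0005,y];f,x,yy,n=nip(p)
Rm=(R.from_euler('xyz',[180,0,-20.4],degrees=True)*R.from_rotvec([0,.45,0])).as_matrix()
print(n,Rm[:,2])
for dx in(0,-.001):
  for m in(.050,.02):
    print(dx,m);go(f+n*(m+.037)-Rm[:,0]*dx,Rm=Rm)
```

```text
stem [0.51724895 0.23312063 0.05      ]
balls [0.5170536  0.23322675 0.0325    ]
in tool at grasp [-1.77480963 -0.83281973  8.        ]
in tool at grasp [-1.99536435 -0.860725   25.5       ]
[-0.40768536  0.15161683  0.9004471 ] [ 0.40768536 -0.15161683 -0.9004471 ]
0 0.05
t 7.075 shift [ 0.0001 -0.0002  0.0763] turn [-0.0124 -0.001   0.0213]
0 0.02
t 7.075 shift [1.000e-04 2.000e-04 1.063e-01] turn [-0.0124 -0.001   0.0213]
-0.001 0.05
t 7.075 shift [ 0.0011 -0.0001  0.0763] turn [-0.0124 -0.001   0.0213]
-0.001 0.02
t 7.075 shift [0.0011 0.0002 0.1063] turn [-0.0124 -0.001   0.0213]
```

The dock stem, seen in the same camera at (318,221), puts the coupler about 1.5 mm towards tool -x of the TCP. The nipple fit gives foot (0.6003, 0.0005), yaw -20.4°, with residuals under 0.3 px. I go to 10 mm short of the tip and look again.

```bash
python3 -m pendant '[[0.0015,0,0.015,-0.012,-0.001,0.021,-1],[0.0015,0,0.035,-0.012,-0.001,0.021,-1],[0.0015,0,0.055,-0.012,-0.001,0.021,-1],[0.0015,0,0.07,-0.012,-0.001,0.021,-1],[0.0015,0,0.076,-0.012,-0.001,0.021,-1],[0.0015,0,0.076,-0.012,-0.001,0.021,-1],[0.0015,0,0.076,-0.012,-0.001,0.021,-1]]'
python3 - <<'E'
from h import *
c=cam("wrist");crop(c,240,180,160,120,5,"pics/w5.png")
c=cam("scene");crop(c,225,170,100,90,7,"pics/s5.png")
c=cam("top");crop(c,335,170,90,80,8,"pics/t5.png")
E
```

```text
clock: 7.95
tool_pos: [0.5661, 0.0133, 0.1439]
orientation: [-179.9, -25.8, -20.4]
force: [0.3, 0.2, -1.0]
opening: 0.0312
```

View pics/w5.png

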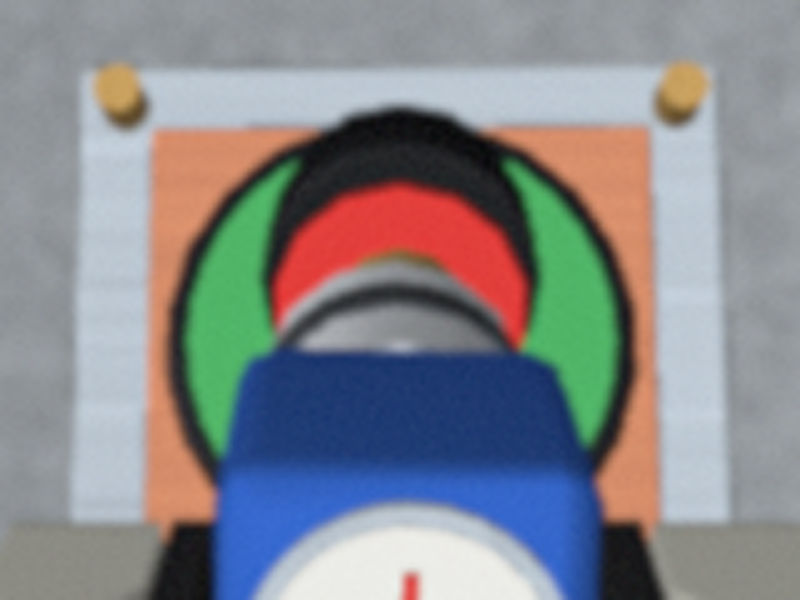

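View pics/s5.png

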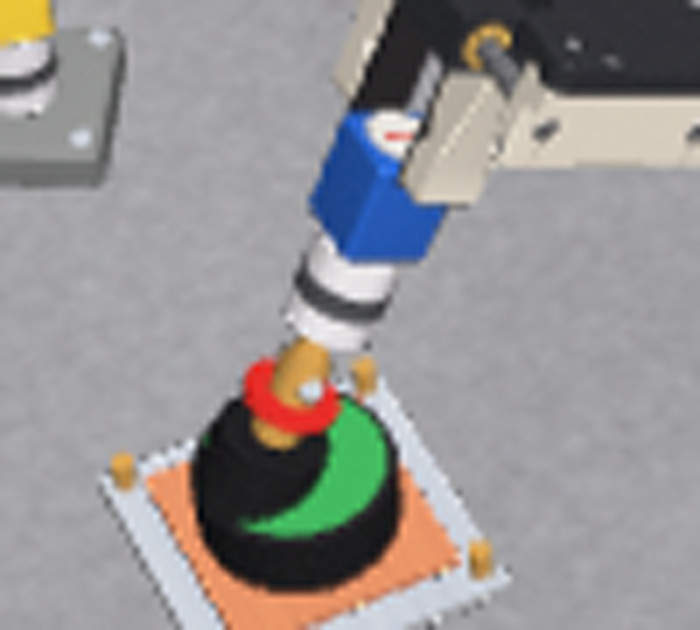

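```bash
cat > ov.py <<'E'
from fit import *
import sys
def ov(name,x0,y0,w,h,k,out,dx=-.0015,dy=0,p=(.6003,.0005,np.radians(-20.4)),draw=True):
    c=cam(name);o=ctrl.get_obs();T=R.from_euler('xyz',o["orientation"],degrees=True).as_matrix()
    im=cv2.resize(c[0][y0:y0+h,x0:x0+w],None,fx=k,fy=k,interpolation=2);raw=im.copy()
    f,x,yy,n=nip(p)
    th=np.linspace(0,2*np.pi,60)
    def circ(O,a,b,r,col):
        q=np.array([proj(c,O+r*(np.cos(t)*a+np.sin(t)*b)) for t in th]);q=((q-[x0,y0]+.5)*k-.5).round().astype(int);cv2.polylines(im,[q],True,col,1)
    for a,r in((0,.009),(.018,.017),(.031,.009),(.04,.0045)):circ(f+a*n,x,yy,r,(255,255,0))
    for z,r in((0,.0155),(.036,.0155)):circ(o["tool_pos"]+T@[dx,dy,.037-z],T[:,0],T[:,1],r,(255,0,255))
    cv2.imwrite(out,np.hstack([raw,im]))
E
python3 - <<'E'
from ov import *
ov("scene",250,195,45,50,9,"pics/s5o.png");ov("top",345,190,45,45,9,"pics/t5o.png");ov("wrist",280,195,80,80,5,"pics/w5o.png")
E
```

```text
(no output)
```

View pics/s5o.png

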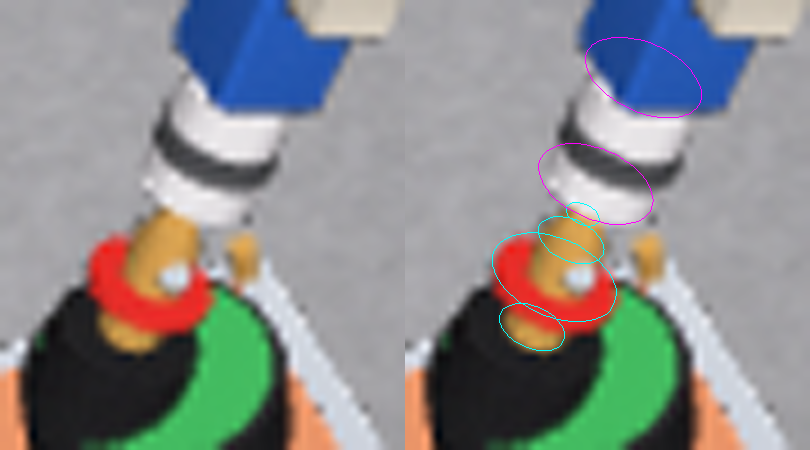

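View pics/w5o.png

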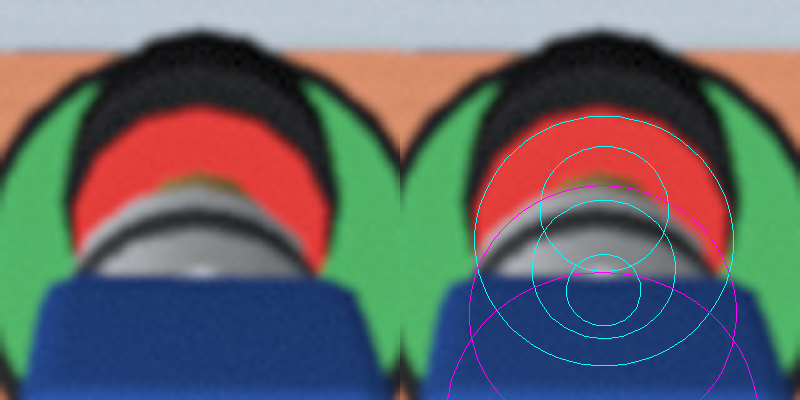

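Wrist and scene overlays agree that the coupler is on the nipple axis to about 1 mm: the mouth rim at crop (200,183) is centred on the collar at column 203. I advance over the tip.

```bash
python3 -m pendant '[[0,0,0.006,0,0,0,-1],[0,0,0.012,0,0,0,-1],[0,0,0.016,0,0,0,-1],[0,0,0.019,0,0,0,-1],[0,0,0.019,0,0,0,-1]]'
python3 - <<'E'
from ov import *
o=ctrl.get_obs();T=R.from_euler('xyz',o["orientation"],degrees=True);print("tool force",T.inv().apply(o["force"]).round(2),o["moment"].round(2))
ov("scene",250,195,45,50,9,"pics/s6o.png")
E
```

```text
clock: 8.88
tool_pos: [0.5735, 0.0098, 0.1257]
orientation: [180.0, -25.8, -20.4]
force: [0.8, -0.3, -1.2]
opening: 0.031
tool force [ 0.21 -0.    1.43] [ 0.53  1.65 -0.06]
```

View pics/s6o.png

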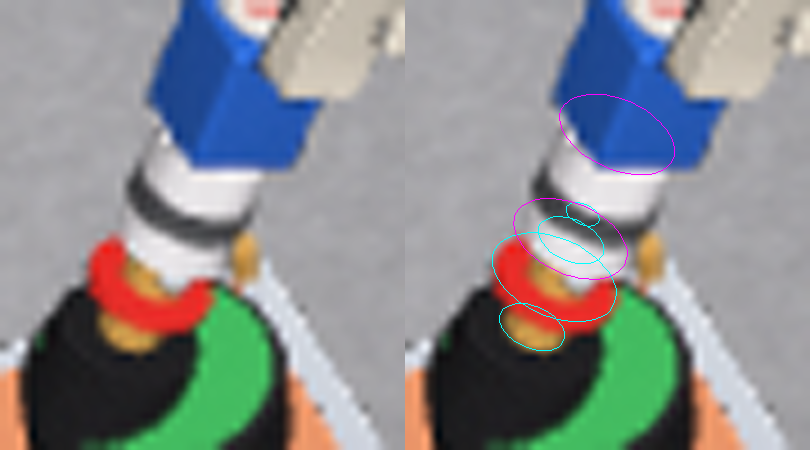

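The mouth is over the tip with no side load. I push on, over the balls and onto the collar.

```bash
python3 -m pendant '[[0,0,0.005,0,0,0,-1],[0,0,0.01,0,0,0,-1],[0,0,0.014,0,0,0,-1],[0,0,0.018,0,0,0,-1],[0,0,0.018,0,0,0,-1]]'
python3 - <<'E'
from ov import *
o=ctrl.get_obs();T=R.from_euler('xyz',o["orientation"],degrees=True);print("tool force",T.inv().apply(o["force"]).round(2),o["moment"].round(2))
f,x,yy,n=nip((.6003,.0005,np.radians(-20.4)));d=o["tool_pos"]-f;print("mouth est",d@n-.037,d@x,d@yy)
ov("scene",250,195,45,50,9,"pics/s7o.png");ov("wrist",280,195,80,80,5,"pics/w7o.png")
E
```

```text
clock: 9.55
tool_pos: [0.5812, 0.0074, 0.11]
orientation: [-180.0, -25.8, -20.4]
force: [-2.7, 0.7, 4.6]
opening: 0.031
tool force [-0.5   0.28 -5.34] [ 0.22  1.56 -0.07]
mouth est 0.013224603398405609 0.0017299187294287856 -0.00018945534352773894
```

View pics/s7o.png

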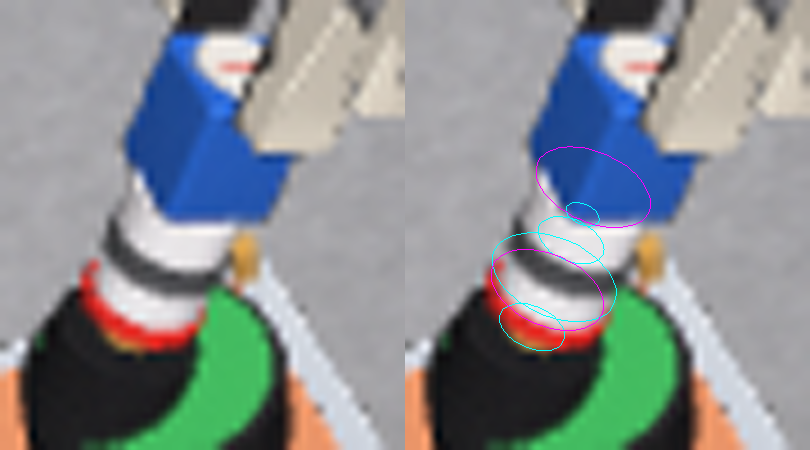

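View pics/w7o.png

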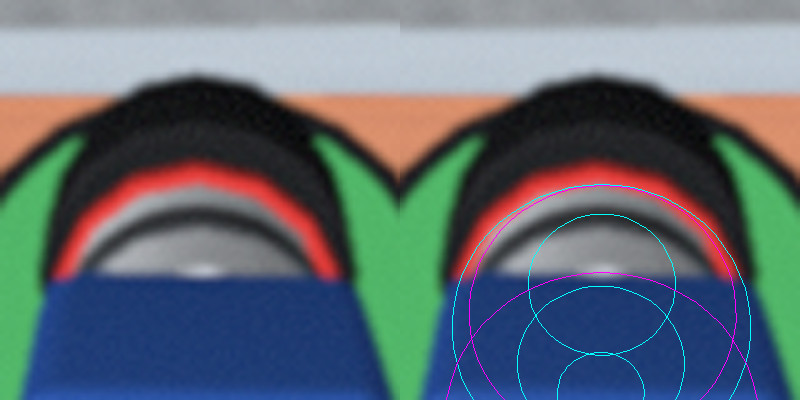

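Snapped past the balls, with the collar down about 5 mm: 6.8 N matches the spring. I press 5.5 mm further, aiming for the mouth about 8 mm from the foot.

```bash
python3 -m pendant '[[0,0,0.002,0,0,0,-1],[0,0,0.004,0,0,0,-1],[0,0,0.0055,0,0,0,-1],[0,0,0.0055,0,0,0,-1],[0,0,0.0055,0,0,0,-1],[0,0,0.0055,0,0,0,-1],[0,0,0.0055,0,0,0,-1],[0,0,0.0055,0,0,0,-1]]'
python3 - <<'E'
from ov import *
o=ctrl.get_obs();T=R.from_euler('xyz',o["orientation"],degrees=True);print("tool force",T.inv().apply(o["force"]).round(2),o["moment"].round(2),o["qvel"].round(2))
f,x,yy,n=nip((.6003,.0005,np.radians(-20.4)));d=o["tool_pos"]-f;print("mouth est",d@n-.037,d@x,d@yy)
ov("scene",250,195,45,50,9,"pics/s8o.png");ov("wrist",280,195,80,80,5,"pics/w8o.png")
E
```

```text
clock: 10.65
tool_pos: [0.5835, 0.0068, 0.1056]
orientation: [-179.9, -25.8, -20.4]
force: [-4.8, -0.4, 7.1]
opening: 0.0313
tool force [-0.82  2.08 -8.25] [-0.06  1.78 -0.33] [ 0.02 -0.07  0.06 -0.02  0.04 -0.08]
mouth est 0.008315331765855721 0.0019433729898478964 6.0444194806395874e-05
```

View pics/s8o.png

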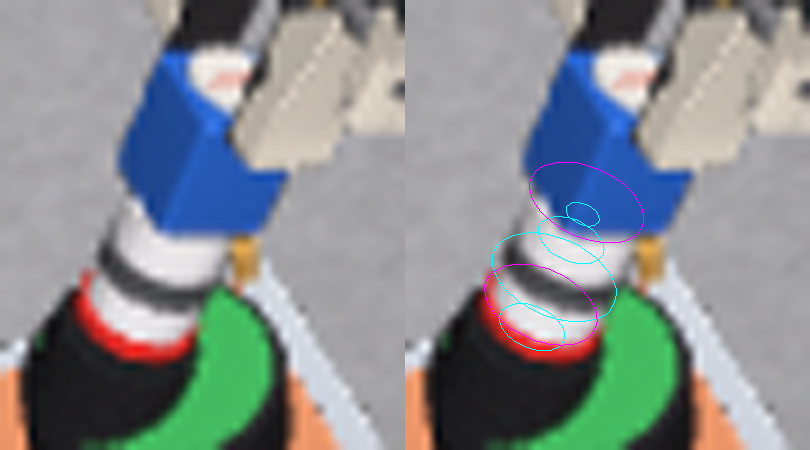

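View pics/w8o.png

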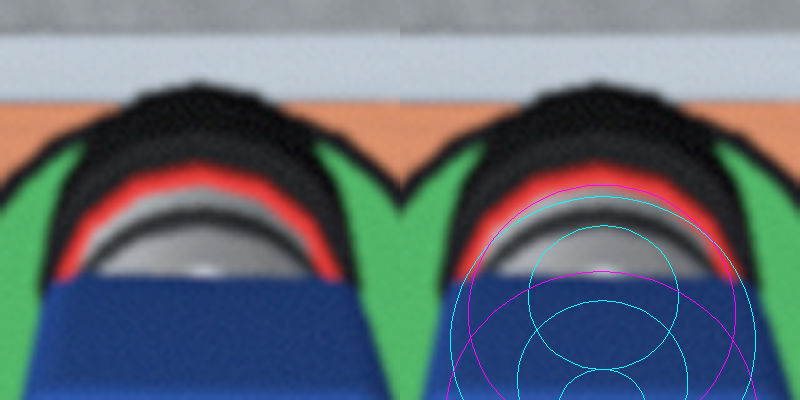

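```bash
python3 -m pendant '[[0,0,0,0,0,0,-1],[0,0,0,0,0,0,-1],[0,0,0,0,0,0,-1],[0,0,0,0,0,0,-1]]'
python3 - <<'E'
from ov import *
for i in range(2):
    o=ctrl.get_obs();T=R.from_euler('xyz',o["orientation"],degrees=True);print("tool force",T.inv().apply(o["force"]).round(2),o["tool_pos"].round(4),o["opening"])
    snapshot("wrist")
E
```

```text
clock: 11.25
tool_pos: [0.5835, 0.0068, 0.1057]
orientation: [-179.9, -25.8, -20.4]
force: [-4.2, -0.4, 6.7]
opening: 0.0311
tool force [-0.48  1.81 -7.68] [0.5835 0.0068 0.1057] 0.031082506064875837
tool force [ 0.13  1.44 -8.34] [0.5835 0.0068 0.1056] 0.031054728932528877
```

Position and force are steady, with about 9.5 N on the spring, which means about 9 mm of collar travel. I hand it in.

```bash
python3 -c "
from plant import ctrl
print(ctrl.close_job())"
```

```text
the job is handed in; nothing more can be done
None
```

I pulled the small blue-headed coupler off its grey dock, pushed it over the tilted nipple until it snapped, and pressed the red collar down. The job was handed in at about 11.4 s of the 42 s, with the coupler still gripped and pressing; no verdict was reported.

Last checks before handing in:
- **Depth:** the mouth was about 8.3 mm from the nipple's foot by my pose estimate, so the collar was down about 9.5 mm. The tool force of 7.7 to 8.3 N, plus about 1.4 N for the coupler's weight, gives about 9.4 N, which matches the spring at that depth.
- **Fit:** the coupler was within about 1 mm of the nipple's axis and square to it, as far as the pictures show. Tool position was steady and I saw no slip in the grip.
- **Disagreements:** the scene camera sat about 1 px off my model, alike for coupler and nipple. My estimates of the coupler's offset in the hand ranged from 0.9 to 2.5 mm, and I used 1.5 mm. A small side load of 1.4 to 2 N remained.
- **Not checked:** I took no final picture of the yellow coupler or the bystanders. The paths I chose kept clear of them, and no unexpected force showed in the readings.

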